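# Post the sample pot through the self-closing flap

## Task

Post the sealed sample pot into the sample drop box: with one finger press the rubber-topped pad to hold the spring flap open, and with the other finger push the pot along its lane and through the mouth so that it drops inside, then let the flap spring shut. Only push: do not lift the pot, and leave the bottle, the cup, the jar and the scale where they stand.

Things in the scene. Friction and masses are not known exactly. Their poses are not given: they have to be found in the camera images.
- dropbox: Sample drop box, fixed: hollow white plastic box with a flat dark steel deck, 250 (x) by 220 (y) by 120 mm high; floor and deck 4 mm thick. Origin: on its underside, x -125 to 125, y -95 to 125. x runs along the pot's lane towards the mouth, y to the left of that, z up. 'Box x, y, z' below are mm in this frame; the deck's upper face is z 120.
- lane (a point): Start of the lane: its centre line (box y -28) at the deck's front edge (box x -125, z 120). The lane is the strip of deck from there to the mouth at x 30. Two side rails, 10 mm high and 4 mm thick, x -115 to 26, leave 54 mm between them (y -55 to -1).
- mouth (a point): Point on the deck where the lane's centre line meets the mouth's near edge (box x 30, y -28, z 120). The mouth is a hole in the deck, x 30 to 110, y -70 to 58, closed by the flap; the pot drops through it into the hollow box.
- slot (a point): Centre of the slot in the deck left of the lane (box x -62 to 30, y 5 to 87), into which the flap's pad sinks when pressed.
- flap (a joint): Steel flap over the mouth, hinged along box x at y -70, z 120 (mouth's right edge). 0 = shut, level with the deck; grows to 0.75 rad as its left side swings down. A spring shuts it; the pot's weight cannot open it. At about 0.48 rad the pot can be pushed over the edge: it slides down the flap to the left and drops in while the flap is held down.
- lip (a point): Top of the flap's upright lip above the lane's middle. The lip is 12 mm high, at box x 31 to 34, y -44 to 56 when shut, and bars the lane: pushing the pot against it does not open the flap. It sinks with the flap and is below the deck across the pot's path at about 0.48 rad.
- pad (a point): Middle of the upper face of the pad, a rubber-topped plate joined to the flap, over the slot, box x -55 to 28. Shut, it slopes up leftwards at 0.49 rad, from y 11, z 163 to y 62, z 190. Pressed down it lies level with the deck (y 22 to 80) at flap 0.49 rad; that takes 2 to 4 N. A finger can slide on it along x. 60 to 70 mm left of the lane's centre line it is well met.
- pot: Sealed white plastic sample pot, a flat disc 48 mm across and 24 mm high, about 60 g, with its lid; it stands in the lane between the rails, short of the mouth. Origin: centre of its underside.
- sauce_bottle: Amber bottle, 60 mm across, 190 mm high, standing left of the box; origin at the centre of its underside. To be left alone.
- steel_cup: Open steel cup, 74 mm across, 80 mm high, standing right of the box; origin at the centre of its underside. To be left alone.
- jar: Glass jar with a metal lid, 64 mm across, 90 mm high, standing right of the box; origin at the centre of its underside. To be left alone.
- scale: White platform scale, 200 by 220 by 72 mm high, standing left of the box, fixed; origin at the centre of its underside. An obstacle to leave alone.
Not all that is in view belongs to the job. Of the things shaped like the pot, the white one is meant.

How it is judged:
On the way, in this order (a step that is already met when the one before it is completed fails the run):
1. a finger holds the flap open while the pot is still on the deck short of the mouth (value of joint flap above 0.35 rad and contact force between the fingers and flap above 0.3 N and x of pot in the frame of dropbox below 0.028 m and z of pot in the frame of dropbox above 0.112 m), for 0.1 s.
2. the fingers push the pot over the mouth's edge while the flap is held open by a finger (x of pot in the frame of dropbox above 0.028 m and value of joint flap above 0.3 rad and contact force between the fingers and flap above 0.3 N), for 0.02 s.
3. the pot is down inside the box (z of pot in the frame of dropbox below 0.06 m and x of pot in the frame of dropbox between -0.125 and 0.125 m and y of pot in the frame of dropbox between -0.095 and 0.125 m), for 0.2 s.
At the end, for the whole second after the job is handed in: The pot lies at rest inside the drop box (origin within the box's outline and less than 60 mm above its underside), the flap is shut (under 0.05 rad), and the bottle, cup and jar are within 20 mm of where they stood (all of step 3 and value of joint flap below 0.05 rad and linear speed of pot below 0.03 m/s and distance of each of sauce_bottle, steel_cup, jar from where it was at the start of the episode below 0.02 m); the robot touches nothing.
It fails at once if the pot is lifted (more than 20 mm off the deck short of the mouth, or more than 60 mm above deck height anywhere) ((z of pot in the frame of dropbox above 0.14 m and x of pot in the frame of dropbox below 0.02 m) or z of pot in the frame of dropbox above 0.18 m).
It fails at once if the pot leaves the box's outline (x of pot in the frame of dropbox below -0.13 m or x of pot in the frame of dropbox above 0.13 m or y of pot in the frame of dropbox above 0.13 m or y of pot in the frame of dropbox below -0.1 m).
It fails at once if the bottle, cup or jar is disturbed (moved more than 20 mm or tipped) (distance of any of sauce_bottle, steel_cup, jar from where it was at the start of the episode above 0.02 m or angle between any of sauce_bottle, steel_cup, jar's own z axis and vertical above 0.3 rad).
It fails at once if the robot pushes against the scale (contact force between any of the arm, the fingers and scale above 2 N).
It also fails if it takes over 42 s, if anything falls off the work surface, if the arm or the gripper's body presses on something with over 40 N, if the wrist force passes 120 N, or if a joint passes its speed limit or range.

## Robot

A 7-joint arm with a two-finger parallel gripper is mounted at the origin on the work surface. World frame = base frame: x ahead of the robot, y to its left, z up, the work surface at z = 0. Lengths are in m, angles in rad, forces in N, time in s.
With the tool pointing down it reaches from about 0.35 to 0.775 m from the base axis. Payload 3.1 kg.
Tool frame: the origin (TCP) lies between the finger pads; the fingertips stand 8 mm ahead of it and the grasp point (between the pads) lies 11 mm behind it; z points along the fingers, y is the line along which they close (so a half turn about z gives the same grasp; the last joint's range is limited). The gripper opens to 85 mm and grips with 20 to 120 N. Pads are 22 mm wide; open, the fingers measure 114 mm over their backs; the gripper's body (76 mm by 85 mm) begins 54 mm behind the grasp point. The pads swing forward as they close: fully open they stand 13 mm farther back than shut.
Start: joints at [1.272, 0.311, 0.014, 1.512, -0.004, 1.319, -0.027], TCP at [0.14, -0.532, 0.239] pointing down, gripper open.
Joint ranges: [-2.7, 2.7], [-0.3, 1.91], [-1.27, 1.3], [0.12, 2.57], [-1.44, 4.58], [0.2, 2.03], [-3.05, 3.05]. Speed limits (rad/s): [2.79, 2.79, 3.14, 3.14, 3.14, 3.14, 3.14].

## Interface

Orientations are given as a unit quaternion [x, y, z, w].
In Python, from plant import manip, imaging, job_done, finder gives the robot as it stands.
- The arm moves only by the tool send_rows, never from a script. Its argument "deltas" is a list of rows, each a list of 7 numbers: the turn, a rotation vector about the tool's x, y, z in degrees, then the shift along the tool's x, y, z in mm, then the finger opening in mm, from 0 to 85.4. A call has 1 to 5 rows; each row is the pose to reach, as a shift and turn from the pose commanded when the call began, along the tool's axes at that moment; what a row does not reach only later rows make up. A row lasts 1/10 s, in which the tool goes at most 50 mm and 8.59 degrees, less where a joint would pass 70% of its speed; a pose out of reach is approached as far as the arm can. A call with a gripper value outside its range is refused whole. The fingers move at their own pace and stop on an object; "squeeze" is the grip in N (left out, the last holds). Time passes only in rows, so rows that repeat a pose let the fingers close. It gives the time, the measured TCP pose, the force, the opening and the grip force at its end, in the units of the state.
- manip.read_state(): the state, without advancing time (a new reading comes with each control period).
- imaging.capture(name): name is "side" or "top" or "wrist"; returns a dict with "color" (400x640x3 uint8, red, green, blue), "z_map" (400x640 float32, m along the optical axis (not along the pixel's ray), 0 where there is no reading), "vfov" (degrees; the focal length in pixels is half the picture's height over the tangent of half this angle, whatever the lens; pixels are square), "cx", "cy" (the principal point, pixels), "R" (3x3) and "t" (3): a world point X has camera coordinates R X + t. Camera axes: x right, y down, z forward; pixel columns grow to the right and rows downward; lengths in m; the calibration is good to about 2 mm. A picture is of the moment at which its call begins.
- job_done(): hands the job in; it is judged then, once.
Trained networks look in the newest picture that a camera, given by its name, has taken for a name from the list of things; names that differ only in an ending like _2 or _b are one class to them, and where a whole thing is asked for, a point or a joint stands for the part that bears it (a point fixed in the world has none). Each returns a list of dicts, best first, with "confidence" (0 to 1); they miss things now and then, are a little off and sometimes report something else, mostly with a low value. They report only what shows in the picture. A call takes as long as a camera call. They do not tell look-alikes from the thing itself.
- finder.regions_of(camera, label): "region" (400x640 bool, what is visible of it) and "pixel" ([column, row] in pixels, amid what is visible of it).
- finder.spot_point(camera, label): "pixel" ([column, row] in pixels: a listed point, or the origin of a listed thing).
The state is a dict: "clock": time; "qpos": joint angles; "dq": joint speeds; "joint_torque": joint torques, N m; "position": TCP position; "ee_rot": TCP orientation; "ft_force": force on the tool from outside, world axes, zero at the start; "ft_torque": the same for the moment, N m; "width": finger opening in m; "gripper_force": force on a finger pad.
Only numpy, scipy, OpenCV 4.12 (cv2) and the standard library are available. Lean on these libraries where they do the work, as an engineer would, in place of code of your own. Each camera call takes 0.05 s, during which the arm holds its last target. There are 200 camera calls.

## Working session

There is one attempt and no reset: what is moved stays moved. The work goes in short steps, Python scripts to look and compute and a tool call to move; the robot and the scene stay as the last step left them, time stands still between calls to the robot, and variables do not carry over. Pictures are saved under pics/ and viewed, at most 10 in all, crops included, and the job is handed in when it is done.

Besides the shell and the picture viewer there is one more tool, called after ">>>" as name(argument=value, ...), one argument or row to a line, values as JSON. send_rows: Moves the arm, as the interface text tells. Its arguments: {"type":"object","properties":{"deltas":{"type":"array"},"squeeze":{"type":"number"}},"required":["deltas"]}

```bash
mkdir -p pics
cat > h.py <<'E'
import numpy as np, cv2
from plant import manip, imaging, job_done, finder
def px2w(c,u,v,z=None,win=2):
    f=200/np.tan(np.radians(c["vfov"])/2)
    ray=np.array([(u-c["cx"])/f,(v-c["cy"])/f,1.]); R,t=np.array(c["R"]),np.array(c["t"])
    o=-R.T@t; d=R.T@ray
    if z is not None: return o+d*(z-o[2])/d[2]
    p=c["z_map"][int(v)-win:int(v)+win+1,int(u)-win:int(u)+win+1]; p=p[p>0]
    return o+d*np.median(p)
def w2px(c,X):
    f=200/np.tan(np.radians(c["vfov"])/2)
    q=np.array(c["R"])@X+np.array(c["t"]); return q[:2]/q[2]*f+[c["cx"],c["cy"]]
E
cat > a.py <<'E'
from h import *
np.set_printoptions(precision=3,suppress=True)
ims=[]
for n in ["top","side"]:
    c=imaging.capture(n); ims.append(c["color"][:,:,::-1])
    for l in ["lane","mouth","slot","lip","pad","pot"]:
        for r in finder.spot_point(n,l)[:2]:
            u,v=r["pixel"]; print(n,l,np.round(r["pixel"]),round(r["confidence"],2),px2w(c,u,v),px2w(c,u,v,.12))
    for l in ["dropbox","pot","sauce_bottle","steel_cup","jar","scale"]:
        for r in finder.regions_of(n,l)[:3]:
            u,v=r["pixel"]; print(n,"R",l,np.round(r["pixel"]),round(r["confidence"],2),px2w(c,u,v))
cv2.imwrite("pics/top.png",ims[0]); cv2.imwrite("pics/side.png",ims[1])
s=manip.read_state(); print(s["clock"],s["position"],s["ee_rot"],s["width"])
E
python3 a.py
```

```text
top lane [355. 246.] 0.86 [0.451 0.009 0.055] [0.445 0.016 0.12 ]
top lane [339. 210.] 0.18 [0.54  0.057 0.166] [0.548 0.054 0.12 ]
top mouth [356. 188.] 0.81 [0.61  0.001 0.121] [0.61  0.001 0.12 ]
top mouth [224. 213.] 0.54 [0.563 0.384 0.071] [0.554 0.374 0.12 ]
top slot [327. 207.] 0.85 [0.546 0.089 0.184] [0.558 0.086 0.12 ]
top lip [356. 191.] 0.62 [0.601 0.002 0.121] [0.602 0.001 0.12 ]
top lip [386. 184.] 0.42 [ 0.626 -0.093  0.082] [ 0.617 -0.085  0.12 ]
top pad [335. 202.] 0.67 [0.562 0.066 0.171] [0.572 0.063 0.12 ]
top pot [358. 220.] 0.71 [0.515 0.005 0.144] [0.519 0.002 0.12 ]
top pot [403. 248.] 0.53 [ 0.441 -0.138  0.022] [ 0.434 -0.117  0.12 ]
top R dropbox [336. 203.] 0.92 [0.559 0.065 0.171]
top R pot [406. 248.] 0.71 [ 0.441 -0.145  0.022]
top R pot [356. 220.] 0.63 [0.515 0.01  0.144]
top R pot [338. 203.] 0.43 [0.558 0.059 0.168]
top R sauce_bottle [279. 190.] 0.8 [0.611 0.218 0.133]
top R steel_cup [389. 182.] 0.66 [ 0.63  -0.099  0.088]
top R steel_cup [401. 211.] 0.56 [ 0.558 -0.147  0.005]
top R steel_cup [280. 187.] 0.22 [0.618 0.215 0.137]
top R jar [390. 
[... 496 characters left out ...]
44. 244.] 0.72 [0.445 0.11  0.001] [0.452 0.018 0.12 ]
side R dropbox [305. 244.] 0.94 [0.573 0.003 0.119]
side R dropbox [273. 238.] 0.67 [0.511 0.008 0.142]
side R pot [250. 344.] 0.73 [ 0.446 -0.148  0.023]
side R pot [274. 237.] 0.6 [0.512 0.009 0.143]
side R pot [319. 216.] 0.26 [0.608 0.061 0.133]
side R sauce_bottle [318. 170.] 0.98 [0.627 0.2   0.127]
side R steel_cup [302. 324.] 0.76 [ 0.551 -0.113  0.01 ]
side R steel_cup [320. 219.] 0.64 [0.612 0.061 0.122]
side R jar [345. 311.] 0.62 [ 0.63  -0.139  0.086]
side R scale [288. 143.] 0.64 [0.575 0.367 0.072]
side R scale [321. 217.] 0.21 [0.613 0.064 0.123]
1.3 [ 0.14  -0.532  0.239] [ 0.992  0.128 -0.    -0.   ] 0.08545093961178858
```

Run:
```python
import cv2
a=cv2.imread("pics/top.png")[130:290,200:440];b=cv2.imread("pics/side.png")[130:370,180:400]
a=cv2.resize(a,(600,400),interpolation=cv2.INTER_CUBIC)
cv2.imwrite("pics/topc.png",a);cv2.imwrite("pics/sidec.png",cv2.resize(b,(550,600),interpolation=cv2.INTER_CUBIC))
```

```text
(no output)
```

View pics/topc.png

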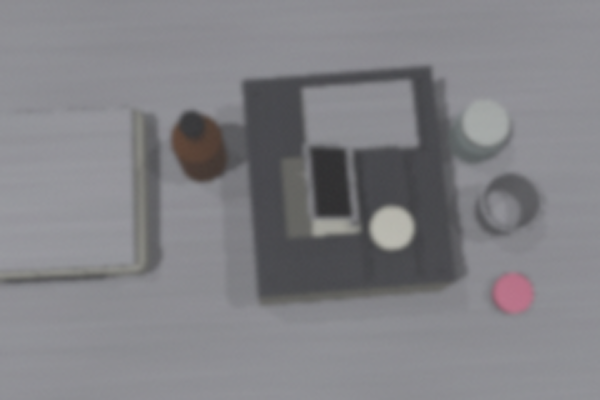

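View pics/sidec.png

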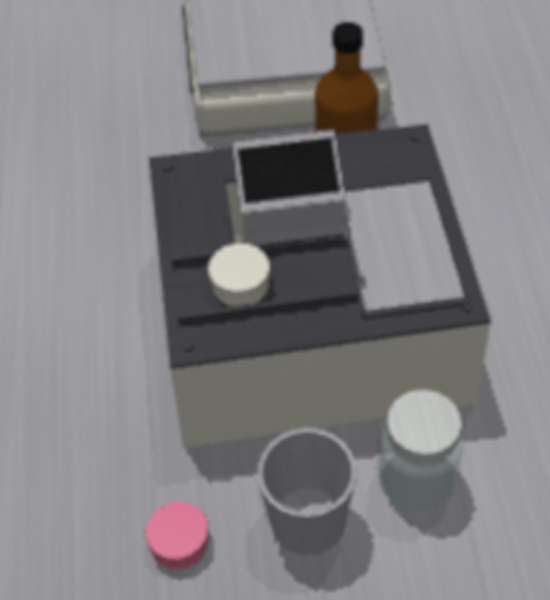

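White pot in the lane at top pixel (358,220), side (278,241); the pink look-alike stands on the table at top (406,248). The white one is meant: it is white and it stands in the lane, as both enlarged crops confirm. Next I'll fit the box pose from depth.

```bash
cat > b.py <<'E'
from h import *
import sys
np.set_printoptions(precision=4,suppress=True)
def cloud(c):
    v,u=np.nonzero(c["z_map"]>0); z=c["z_map"][v,u]; f=200/np.tan(np.radians(c["vfov"])/2)
    P=np.stack([(u-c["cx"])/f*z,(v-c["cy"])/f*z,z],1)
    return (P-np.array(c["t"]))@np.array(c["R"])
for n in sys.argv[1:]:
    c=imaging.capture(n); P=cloud(c)
    m=(abs(P[:,2]-.12)<.006)&(abs(P[:,0]-.57)<.17)&(P[:,1]>-.12)&(P[:,1]<.17)
    r=cv2.minAreaRect(P[m,:2].astype(np.float32)*1000); B=cv2.boxPoints(r)
    print(n,m.sum(),np.median(P[m,2]),r,B.tolist())
    q=(P[:,2]>.138)&(P[:,2]<.15)&(abs(P[:,0]-.515)<.05)&(abs(P[:,1]-.005)<.035)
    print("pot",q.sum(),(P[q].min(0)+P[q].max(0))/2,np.median(P[q],0),np.ptp(P[q],axis=0))
E
python3 b.py top side
```

```text
top 5276 0.11922276648466149 ((575.40234375, 54.813072204589844), (251.57388305664062, 220.1828155517578), 1.8683140277862549) [[446.0930480957031, 160.74497985839844], [453.2715148925781, -59.32077407836914], [704.711669921875, -51.11883544921875], [697.533203125, 168.94691467285156]]
pot 236 [0.5132 0.0104 0.1434] [0.5125 0.0101 0.1429] [0.0473 0.0449 0.0094]
side 7649 0.11999683959322119 ((577.20556640625, 54.60777282714844), (250.79144287109375, 226.09605407714844), 1.689115285873413) [[448.5321044921875, 163.9104766845703], [455.196533203125, -62.087345123291016], [705.8790283203125, -54.69493103027344], [699.214599609375, 171.30288696289062]]
pot 396 [0.5151 0.0094 0.1428] [0.5152 0.0065 0.1438] [0.0459 0.0487 0.0094]
```

>>> send_rows(
  deltas=[
    [0, 0, 0, 30, -29, 0, 0],
    [0, 0, 0, 60, -58, 0, 0],
    [0, 0, 0, 90, -87, 0, 0],
    [0, 0, 0, 120, -116, 0, 0],
    [0, 0, 0, 151, -146, 0, 0],
  ],
)

```text
clock: 1.9
position: [0.2493, -0.3511, 0.2395]
ee_rot: [0.992, 0.128, 0.0, 0.0]
ft_force: [0.2, -0.2, 0.9]
width: 0.0119
gripper_force: 0.0
```

>>> send_rows(
  deltas=[
    [0, 0, 0, 30, -29, 0, 0],
    [0, 0, 0, 60, -58, 0, 0],
    [0, 0, 0, 90, -87, 0, 0],
    [0, 0, 0, 120, -116, 0, 0],
    [0, 0, 0, 151, -146, 0, 0],
  ],
)

```text
clock: 2.4
position: [0.3582, -0.1715, 0.2396]
ee_rot: [0.992, 0.128, 0.0, 0.001]
ft_force: [1.2, -1.1, 0.3]
width: 0.0001
gripper_force: 0.0
```

>>> send_rows(
  deltas=[
    [0, 0, 3, 30, -29, 0, 0],
    [0, 0, 6, 60, -58, 0, 0],
    [0, 0, 9, 90, -87, 0, 0],
    [0, 0, 12, 120, -116, 0, 0],
    [0, 0, 12.9, 145, -146, 0, 0],
  ],
)

```text
clock: 2.9
position: [0.4619, 0.0067, 0.2396]
ee_rot: [1.0, 0.015, 0.001, 0.0]
ft_force: [0.8, 0.6, 0.4]
width: -0.0002
gripper_force: 0.0
```

```bash
python3 b.py wrist
cat > w.py <<'E'
from h import *
import sys
c=imaging.capture("wrist"); im=c["color"][:,:,::-1].copy()
th=np.radians(1.8); R=np.array([[np.cos(th),-np.sin(th)],[np.sin(th),np.cos(th)]])
def b2w(x,y,z): return np.array([*(np.array([576.3,54.7])+R@np.array([x,y-15])),z])/1000
for seg in [((-125,-95,120),(-125,125,120)),((-125,-95,120),(125,-95,120)),((-115,-55,130),(26,-55,130)),((-115,-1,130),(26,-1,130)),((30,-70,120),(30,58,120)),((-55,11,163),(28,11,163)),((-55,62,190),(28,62,190)),((-55,62,190),(-55,11,163))]:
    a,b=[tuple(int(k) for k in np.clip(w2px(c,b2w(*p)),-3000,3000)) for p in seg]; cv2.line(im,a,b,(0,255,0),1)
cv2.imwrite(sys.argv[1],im); s=manip.read_state(); print(s["clock"],s["position"])
E
python3 w.py pics/w1.png
```

```text
wrist 34506 0.12071648122762445 ((531.8514404296875, 53.82291030883789), (161.16119384765625, 221.52806091308594), 1.6522932052612305) [[448.1105651855469, 162.21742248535156], [454.4981384277344, -59.21852111816406], [615.59228515625, -54.57160186767578], [609.2047119140625, 166.86434936523438]]
pot 3039 [0.5146 0.0102 0.1446] [0.5156 0.0101 0.1446] [0.0471 0.0473 0.0048]
3.0 [0.46227679 0.01228326 0.23979334]
```

View pics/w1.png

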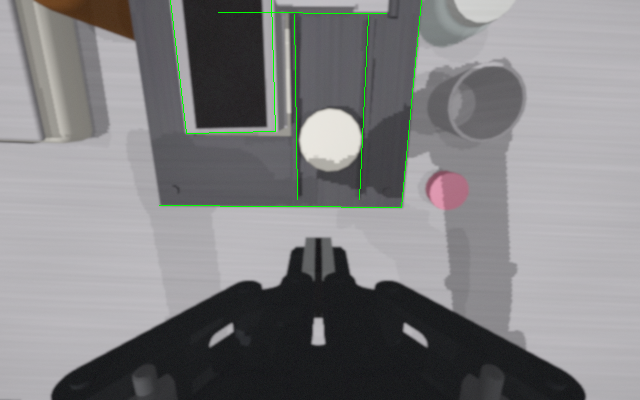

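```bash
cat > g.py <<'E'
import sys; sys.argv=["b"]
from b import *
c=imaging.capture("wrist"); P=cloud(c); s=manip.read_state(); p=s["position"]; print(p,s["width"])
d=(P-np.array(p))*1000; m=(d[:,2]>-12)&(abs(d[:,1])<120)&(abs(d[:,0])<120)
d=d[m]; print(m.sum())
for z in range(-10,130,10):
    k=(d[:,2]>=z)&(d[:,2]<z+10)
    if k.sum(): print(z,k.sum(),d[k].min(0)[:2].round(),d[k].max(0)[:2].round())
E
python3 g.py
```

```text
[0.4614 0.0086 0.2395] 8.638960824329264e-05
45803
-10 76 [ 7. -7.] [13. 17.]
0 488 [ 7. -8.] [13. 19.]
10 631 [ 7. -8.] [13. 19.]
20 597 [-10.  -8.] [13. 19.]
30 1452 [-11. -25.] [16. 35.]
40 5072 [-11. -35.] [16. 45.]
50 4961 [ -9. -42.] [19. 52.]
60 9261 [ -9. -50.] [20. 59.]
70 12441 [ -8. -57.] [20. 67.]
80 9769 [  4. -57.] [22. 67.]
90 1055 [ 18. -14.] [22. 24.]
```

>>> send_rows(
  deltas=[
    [0, 0, 0, 2, 2, 30, 0],
    [0, 0, 0, 3, 4, 60, 0],
    [0, 0, 0, 3, 4, 60, 0],
  ],
)

```text
clock: 3.35
position: [0.4602, -0.001, 0.1757]
ee_rot: [1.0, 0.015, -0.005, 0.0]
ft_force: [-1.1, 0.3, -0.3]
width: -0.0002
gripper_force: 0.0
```

```bash
python3 - <<'E'
from h import *
for i in range(5):
    c=imaging.capture("wrist"); s=manip.read_state(); print(s["clock"],s["position"],s["ee_rot"],s["dq"].__class__, np.round(s["dq"],3), (-np.array(c["R"]).T@np.array(c["t"])).round(4))
E
python3 g.py
```

```text
3.4 [ 4.61985157e-01 -3.66570711e-04  1.77919479e-01] [ 9.99888401e-01  1.47319514e-02 -2.46548583e-03  2.75039108e-04] <class 'numpy.ndarray'> [-0.001 -0.032 -0.02  -0.065 -0.011  0.004 -0.001] [0.5354 0.0022 0.3104]
3.45 [4.63541983e-01 2.19860789e-04 1.79523062e-01] [ 9.99887623e-01  1.49827419e-02 -4.62864587e-04  2.12411199e-04] <class 'numpy.ndarray'> [-0.004 -0.019 -0.013 -0.042 -0.003 -0.005 -0.002] [0.5365 0.0028 0.3129]
3.5 [0.46446543 0.00064036 0.18042549] [9.99884056e-01 1.52070076e-02 7.67193877e-04 1.82733962e-04] <class 'numpy.ndarray'> [-0.004 -0.01  -0.011 -0.022 -0.001 -0.004 -0.005] [0.5376 0.0034 0.3148]
3.55 [0.46496337 0.0009236  0.18093684] [9.99880054e-01 1.54161171e-02 1.47239379e-03 2.32166568e-04] <class 'numpy.ndarray'> [-0.003 -0.006 -0.006 -0.008  0.    -0.004 -0.003] [0.5382 0.0038 0.3159]
3.6 [0.46513649 0.00109822 0.18105115] [9.99877537e-01 1.55526916e-02 1.72552121e-03 2.19736940e-04] <class 'numpy.ndarray'> [-0.004 -0.002 -0.003  0.002  0.001 -0.004 -0.001] [0.5385 0.0042 0.3165]
[0.4651 0.0012 0.181 ] -1.1750927451526085e-06
64520
-10 7819 [ 6. -7.] [116.  85.]
0 9761 [  6. -12.] [113. 102.]
10 945 [  6. -12.] [109. 101.]
20 681 [-11. -12.] [12. 15.]
30 1444 [-12. -30.] [15. 33.]
40 5253 [-12. -38.] [15. 41.]
50 4825 [-10. -46.] [18. 48.]
60 9443 [-10. -54.] [19. 56.]
70 12606 [ -8. -61.] [19. 64.]
80 9439 [  4. -61.] [21. 63.]
90 933 [ 18. -17.] [21. 21.]
```

>>> send_rows(
  deltas=[
    [0, 0, 0, 0, -7, 15, 0],
    [0, 0, 0, 0, -7, 30, 0],
    [0, 0, 0, 0, -7, 45, 0],
    [0, 0, 0, 0, -7, 45, 0],
    [0, 0, 0, 0, -7, 45, 0],
  ],
)

```text
clock: 4.15
position: [0.4643, 0.0083, 0.1352]
ee_rot: [1.0, 0.016, 0.001, 0.0]
ft_force: [1.3, 0.6, 0.7]
width: 0.0002
gripper_force: 0.0
```

>>> send_rows(
  deltas=[
    [0, 0, 0, 0, 0, 0, 0],
    [0, 0, 0, 0, 0, 0, 0],
    [0, 0, 0, 0, 0, 0, 0],
    [0, 0, 0, 0, 0, 0, 0],
  ],
)

```text
clock: 4.55
position: [0.4639, 0.0083, 0.1346]
ee_rot: [1.0, 0.016, 0.0, 0.0]
ft_force: [0.4, 0.6, 0.2]
width: -0.0005
gripper_force: 0.0
```

>>> send_rows(
  deltas=[
    [0, 0, 0, 10, 0, 0, 0],
    [0, 0, 0, 20, 0, 0, 0],
    [0, 0, 0, 28, 0, 0, 0],
    [0, 0, 0, 36, 0, 0, 0],
    [0, 0, 0, 44, 0, 0, 0],
  ],
)

```text
clock: 5.05
position: [0.5084, 0.0098, 0.1341]
ee_rot: [1.0, 0.016, -0.0, -0.0]
ft_force: [-0.3, -0.3, -0.2]
width: 0.0004
gripper_force: 0.3
```

>>> send_rows(
  deltas=[
    [0, 0, 0, 8, 0, 0, 0],
    [0, 0, 0, 16, 0, 0, 0],
    [0, 0, 0, 24, 0, 0, 0],
    [0, 0, 0, 32, 0, 0, 0],
    [0, 0, 0, 32, 0, 0, 0],
  ],
)

```text
clock: 5.55
position: [0.541, 0.0108, 0.1343]
ee_rot: [1.0, 0.016, 0.001, -0.0]
ft_force: [0.1, -0.3, -0.2]
width: 0.0003
gripper_force: 0.0
```

>>> send_rows(
  deltas=[
    [0, 0, 0, 0, 0, 0, 0],
    [0, 0, 0, 0, 0, 0, 0],
    [0, 0, 0, 0, 0, 0, 0],
  ],
)

```text
clock: 5.85
position: [0.5394, 0.0107, 0.1344]
ee_rot: [1.0, 0.016, -0.0, 0.0]
ft_force: [0.2, -0.1, 0.7]
width: -0.0003
gripper_force: 0.0
```

```bash
sed -i 's/abs(P\[:,0\]-.515)<.05/abs(P[:,0]-.57)<.05/' b.py; python3 b.py top side; python3 w.py pics/w2.png
```

```text
top 3715 0.11931215248869681 ((575.4125366210938, 55.43428421020508), (251.22877502441406, 219.19972229003906), 1.7945911884307861) [[446.4275207519531, 161.04660034179688], [453.2920227050781, -58.04561233520508], [704.3975830078125, -50.17803192138672], [697.5330810546875, 168.9141845703125]]
pot 3 [0.5872 0.0317 0.1419] [0.5859 0.0332 0.1417] [0.0082 0.0032 0.0009]
side 7359 0.11993645641046166 ((577.4140014648438, 54.34028244018555), (250.77719116210938, 225.2015838623047), 1.919555902481079) [[448.32403564453125, 162.67782592773438], [455.86749267578125, -62.397377014160156], [706.5039672851562, -53.99726104736328], [698.9605102539062, 171.07794189453125]]
pot 400 [0.5654 0.0102 0.144 ] [0.5765 0.0065 0.1437] [0.072  0.0482 0.0117]
6.0 [0.53949246 0.01063982 0.13439008]
```

View pics/w2.png

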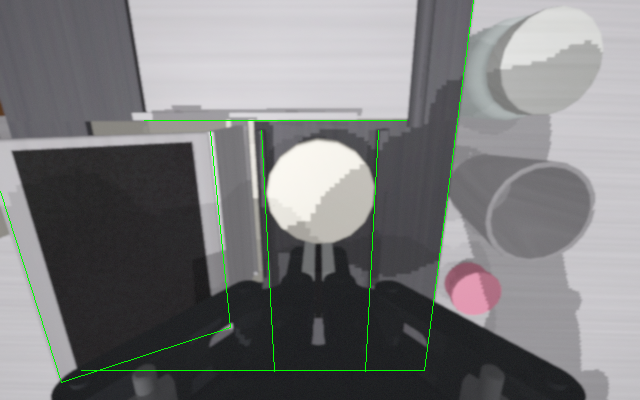

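>>> send_rows(
  deltas=[
    [0, 0, 0, -3, 0, 0, 0],
    [0, 0, 0, -5, 0, -10, 0],
    [0, 0, 0, -5, 0, -35, 0],
    [0, 0, 0, -5, 0, -60, 0],
    [0, 0, 0, -5, 0, -90, 0],
  ],
)

```text
clock: 6.5
position: [0.5339, 0.0106, 0.2254]
ee_rot: [1.0, 0.016, -0.001, 0.0]
ft_force: [0.5, -0.6, -0.7]
width: -0.0001
gripper_force: 0.0
```

>>> send_rows(
  deltas=[
    [-2, 0, 0, 0, -11, 0, 50],
    [-4, 0, 0, 0, -22, 0, 50],
    [-4, 0, 0, 0, -33, 0, 50],
    [-4, 0, 0, 0, -33, 0, 50],
    [-4, 0, 0, 0, -33, 0, 50],
  ],
)

```text
clock: 7.0
position: [0.5335, 0.0429, 0.2243]
ee_rot: [0.999, 0.016, 0.0, 0.035]
ft_force: [-0.3, -0.7, 0.5]
width: 0.05
gripper_force: 0.0
```

>>> send_rows(
  deltas=[
    [0, 0, 0, 0, 0, 0, 50],
    [0, 0, 0, 0, 0, 0, 50],
    [0, 0, 0, 0, 0, 0, 50],
    [0, 0, 0, 0, 0, 0, 50],
  ],
)

```text
clock: 7.4
position: [0.5336, 0.0431, 0.2242]
ee_rot: [0.999, 0.015, 0.0, 0.035]
ft_force: [-0.0, -0.2, 0.2]
width: 0.0498
gripper_force: 0.0
```

```bash
sed -i 's/range(-10,130,10)/range(-10,60,5)/' g.py; python3 b.py wrist; python3 g.py;  python3 w.py pics/w3.png
```

```text
wrist 56914 0.1206998070619631 ((566.292724609375, 54.6370849609375), (231.10867309570312, 221.1422576904297), 1.8146069049835205) [[447.2950439453125, 161.49368286132812], [454.297607421875, -59.537696838378906], [685.2904052734375, -52.219512939453125], [678.287841796875, 168.81185913085938]]
pot 3252 [0.5771 0.0124 0.1431] [0.5782 0.0129 0.1446] [0.0477 0.0471 0.0076]
[0.5336 0.0433 0.2242] 0.04986986384175548
44874
-10 141 [-11. -24.] [11. 38.]
-5 415 [-12. -35.] [13. 40.]
0 683 [-12. -36.] [13. 41.]
5 840 [-12. -37.] [13. 41.]
10 932 [-12. -37.] [13. 41.]
15 1025 [-12. -36.] [13. 42.]
20 1055 [-12. -36.] [13. 42.]
25 1274 [-12. -36.] [13. 51.]
30 1418 [-11. -40.] [14. 60.]
35 1976 [-13. -50.] [15. 62.]
40 4857 [-14. -52.] [16. 64.]
45 6886 [-14. -54.] [16. 65.]
50 6121 [-15. -54.] [17. 67.]
55 5949 [-15. -55.] [19. 69.]
7.55 [0.53360608 0.04341215 0.22426796]
```

View pics/w3.png

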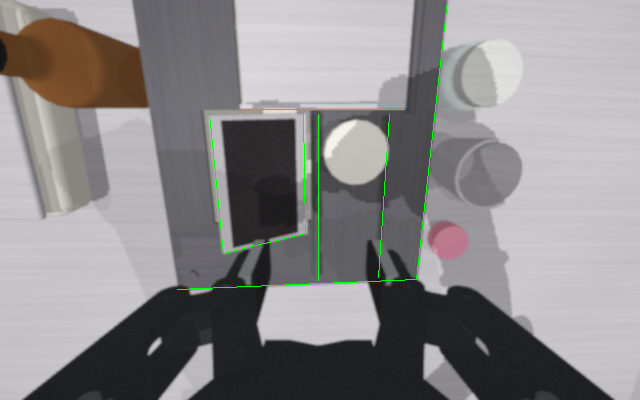

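```bash
cat >> g.py <<'E'
d=(P-np.array(p))*1000; m=(d[:,2]>-22)&(abs(d[:,1])<45)&(abs(d[:,0])<14); d=d[m]
for k in (d[:,1]>0,d[:,1]<0): print(np.sort(d[k,2])[[0,3,10,30,100]].round(1), d[k][d[k,2]<np.sort(d[k,2])[60]].mean(0).round(1))
E
python3 g.py | tail -2
```

```text
[-7.2 -6.  -5.6 -3.5 -0.3] [ 0.1 26.4 -3.8]
[-3.4 -2.4 -1.6 -0.2  3.6] [  1.5 -24.2  -0.3]
```

>>> send_rows(
  deltas=[
    [0, 0, 0, 0, -1.0, 15, 50],
    [0, 0, 0, 0, -2.1, 30, 50],
    [0, 0, 0, 0, -2.8, 40, 50],
    [0, 0, 0, 0, -3.5, 50, 50],
    [0, 0, 0, 0, -4.2, 60, 50],
  ],
)

```text
clock: 8.1
position: [0.5342, 0.0438, 0.1641]
ee_rot: [0.999, 0.016, 0.001, 0.035]
ft_force: [-0.1, 0.1, 1.0]
width: 0.05
gripper_force: 0.9
```

>>> send_rows(
  deltas=[
    [0, 0, 0, 0, -0.7, 10, 50],
    [0, 0, 0, 0, -1.4, 20, 50],
    [0, 0, 0, 0, -2.1, 30, 50],
    [0, 0, 0, 0, -2.3, 34, 50],
    [0, 0, 0, 0, -2.3, 34, 50],
  ],
)

```text
clock: 8.6
position: [0.5333, 0.0438, 0.1295]
ee_rot: [0.999, 0.016, 0.0, 0.035]
ft_force: [-1.3, 1.1, 3.8]
width: 0.0499
gripper_force: 1.6
```

>>> send_rows(
  deltas=[
    [0, 0, 0, 0, 0, 0, 50],
    [0, 0, 0, 0, 0, 0, 50],
    [0, 0, 0, 0, 0, 0, 50],
  ],
)

```text
clock: 8.9
position: [0.5335, 0.0436, 0.1304]
ee_rot: [0.999, 0.016, 0.001, 0.035]
ft_force: [-1.7, 1.7, 3.0]
width: 0.0498
gripper_force: 1.6
```

```bash
python3 b.py side; python3 g.py|tail -2; python3 w.py pics/w4.png
python3 - <<'E'
from h import *
c=imaging.capture("side"); b=cv2.resize(c["color"][150:300,210:390,::-1],(540,450),interpolation=cv2.INTER_CUBIC); w=cv2.imread("pics/w4.png")
w=cv2.resize(w,(540//2*1+0,170)); cv2.imwrite("pics/s4.png",b)
E
```

```text
side 6690 0.12003989932574977 ((577.0985717773438, 54.270957946777344), (250.04913330078125, 224.2802276611328), 1.8983718156814575) [[448.42779541015625, 162.20785522460938], [455.85748291015625, -61.94927215576172], [705.7693481445312, -53.66593933105469], [698.3396606445312, 170.49118041992188]]
pot 434 [0.5627 0.011  0.144 ] [0.5753 0.009  0.1436] [0.0766 0.0489 0.0118]
[-22.  -21.9 -21.8 -21.1 -19.2] [  0.8   8.6 -21.2]
[-11.7 -11.3 -11.2 -11.  -10.6] [  2.  -19.1 -11. ]
9.05 [0.53357682 0.04349402 0.13025074]
```

View pics/w4.png

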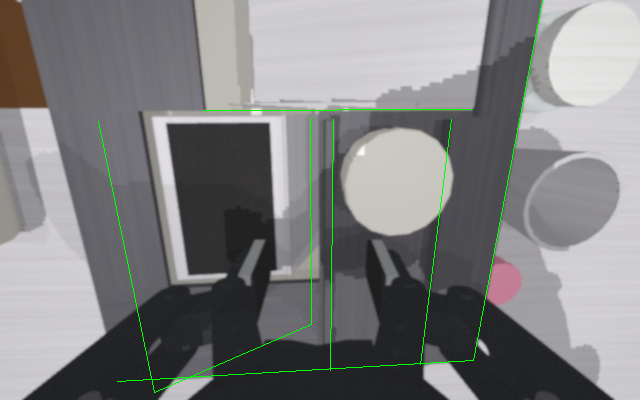

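View pics/s4.png

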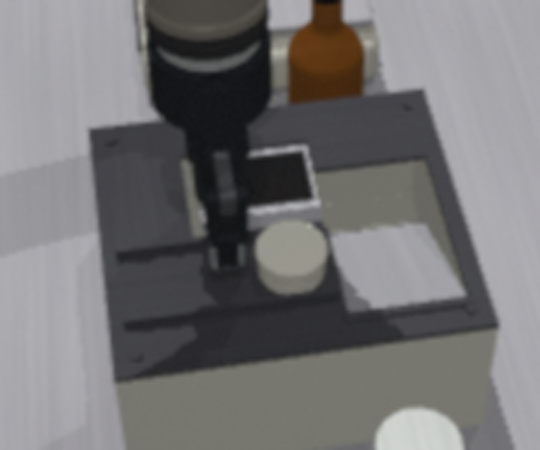

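```bash
cat > f.py <<'E'
import sys; sys.argv=["b"]
from b import *
th=np.radians(1.8); R=np.array([[np.cos(th),-np.sin(th)],[np.sin(th),np.cos(th)]])
for n in ("wrist","side"):
    c=imaging.capture(n); P=cloud(c)*1000; b=(P[:,:2]-[576.3,54.7])@R+[0,15]; z=P[:,2]-120
    k=(b[:,0]>40)&(b[:,0]<100)&(b[:,1]>-60)&(b[:,1]<20)&(z<5)&(z>-65)
    a=np.polyfit(b[k,1],z[k],1); print(n,"flap",k.sum(),a,np.arctan(-a[0]),"z at -70",np.polyval(a,-70))
    k=(b[:,0]>-15)&(b[:,0]<15)&(b[:,1]>28)&(b[:,1]<70)&(z>-20)&(z<30)
    a=np.polyfit(b[k,1],z[k],1); print("pad",k.sum(),a,"z at 36",np.polyval(a,36))
    q=(z>15)&(z<30)&(abs(b[:,0])<70)&(b[:,0]>-26)&(b[:,1]<-3)&(b[:,1]>-55); print("pot",(b[q].min(0)+b[q].max(0))/2,np.ptp(b[q],axis=0))
E
python3 f.py
```

```text
wrist flap 15270 [ -0.4957 -33.9144] 0.460195513758532 z at -70 0.7840152708422394
pad 5578 [0.0286 3.0334] z at 36 4.063859688477538
pot [ -0.3645 -27.3714] [47.2459 47.6044]
side flap 556 [ -0.4969 -34.6834] 0.46118976730322353 z at -70 0.10175846969264768
pad 215 [0.0248 2.5604] z at 36 3.452940744993085
pot [  0.0651 -29.2195] [47.3577 48.5027]
```

>>> send_rows(
  deltas=[
    [0, 0, 0, 0, -0.2, 2, 50],
    [0, 0, 0, 0, -0.3, 4.5, 50],
    [0, 0, 0, 0, -0.3, 4.5, 50],
    [0, 0, 0, 0, -0.3, 4.5, 50],
    [0, 0, 0, 0, -0.3, 4.5, 50],
  ],
)

```text
clock: 9.7
position: [0.5337, 0.0434, 0.1256]
ee_rot: [0.999, 0.016, 0.001, 0.035]
ft_force: [-1.1, 1.0, 3.5]
width: 0.0497
gripper_force: 1.7
```

```bash
python3 f.py
```

```text
wrist flap 15643 [ -0.5498 -37.7155] 0.502706588256315 z at -70 0.7720661137640619
pad 5455 [-0.0144  0.0327] z at 36 -0.4850180518302852
pot [ -0.4873 -27.4704] [47.5294 47.7292]
side flap 514 [ -0.5504 -38.5064] 0.5031214678590927 z at -70 0.01896302883913137
pad 207 [-0.0146 -0.7098] z at 36 -1.2359330416831162
pot [ -0.2522 -28.4939] [47.2936 47.5626]
```

Flap at 0.50 rad with the pot still short of the mouth; now push.

>>> send_rows(
  deltas=[
    [0, 0, 0, 6, 0, 0, 50],
    [0, 0, 0, 12, 0, 0, 50],
    [0, 0, 0, 18, 0, 0, 50],
    [0, 0, 0, 24, 0, 0, 50],
    [0, 0, 0, 30, 0, 0, 50],
  ],
)

```text
clock: 10.3
position: [0.5641, 0.0442, 0.1254]
ee_rot: [0.999, 0.016, 0.0, 0.035]
ft_force: [-2.6, -0.8, 3.7]
width: 0.0502
gripper_force: 1.9
```

>>> send_rows(
  deltas=[
    [0, 0, 0, 6, 0, 0, 50],
    [0, 0, 0, 12, 0, 0, 50],
    [0, 0, 0, 18, 0, 0, 50],
    [0, 0, 0, 22, 0, 0, 50],
    [0, 0, 0, 22, 0, 0, 50],
  ],
)

```text
clock: 10.8
position: [0.5869, 0.0452, 0.1257]
ee_rot: [0.999, 0.016, 0.002, 0.035]
ft_force: [-0.6, 1.1, 3.8]
width: 0.0498
gripper_force: 1.6
```

```bash
python3 f.py; python3 w.py pics/w5.png
```

```text
wrist flap 14604 [ -0.4549 -33.2669] 0.426888761519578 z at -70 -1.4266751843615424
pad 2028 [-0.243 14.432] z at 36 5.683221741898411
pot [ 33.631  -17.3458] [67.9482 28.6006]
side flap 757 [ -0.1273 -22.3119] 0.12662134448490633 z at -70 -13.400716119141013
pad 140 [-0.1615  8.1978] z at 36 2.383561286030856
pot [ 10.4094 -27.3666] [20.2566 10.2622]
10.95 [0.58681672 0.04520519 0.12599286]
```

View pics/w5.png

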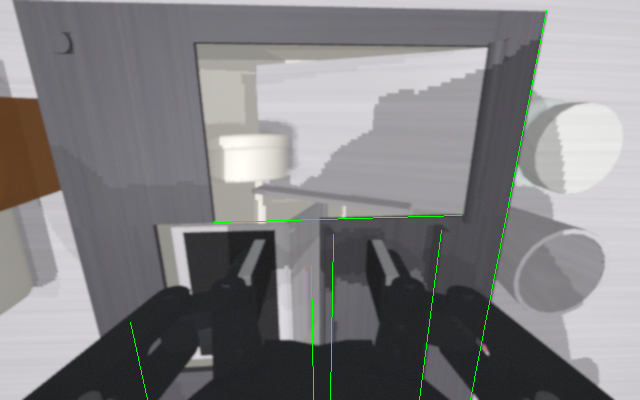

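The pot is over the edge, at wrist pixel (255,158), tilted at the flap's lower left edge. I'll hold and let it drop.

>>> send_rows(
  deltas=[
    [0, 0, 0, 0, 0, 0, 50],
    [0, 0, 0, 0, 0, 0, 50],
    [0, 0, 0, 0, 0, 0, 50],
    [0, 0, 0, 0, 0, 0, 50],
    [0, 0, 0, 0, 0, 0, 50],
  ],
)

```text
clock: 11.45
position: [0.5857, 0.045, 0.1256]
ee_rot: [0.999, 0.016, 0.001, 0.035]
ft_force: [1.9, 0.2, 2.9]
width: 0.0502
gripper_force: 1.7
```

```bash
python3 w.py pics/w6.png
python3 - <<'E'
from h import *
c=imaging.capture("wrist")
for r in finder.regions_of("wrist","pot")[:3]:
    m=r["region"]; v,u=np.nonzero(m); P=np.array([px2w(c,a,b,win=0) for a,b in zip(u[::5],v[::5])]); print(r["confidence"],r["pixel"],np.percentile(P,[5,50,95],axis=0).round(3).tolist())
E
```

```text
11.5 [0.58570013 0.04506995 0.12561763]
0.97 [214.7, 148.7] [[nan, nan, nan], [nan, nan, nan], [nan, nan, nan]]
  return _methods._mean(a, axis=axis, dtype=dtype,
  ret = ret.dtype.type(ret / rcount)
```

View pics/w6.png

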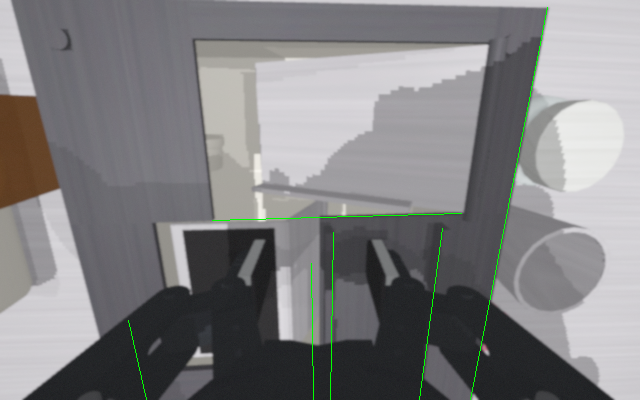

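Run:
```python
from h import *
c=imaging.capture("wrist")
for u,v in [(213,145),(216,150),(217,158)]: print(px2w(c,u,v,win=1).round(3))
```

```text
[0.632 0.117 0.041]
[0.628 0.116 0.037]
[0.622 0.116 0.036]
```

>>> send_rows(
  deltas=[
    [0, 0, 0, 0, 1, -15, 50],
    [0, 0, 0, 0, 2, -30, 50],
    [0, 0, 0, 0, 3.2, -45, 50],
    [0, 0, 0, 0, 4.2, -60, 50],
    [0, 0, 0, 0, 5.6, -80, 50],
  ],
)

```text
clock: 12.15
position: [0.5832, 0.0443, 0.2041]
ee_rot: [0.999, 0.016, -0.003, 0.036]
ft_force: [0.5, -0.2, -0.9]
width: 0.0499
gripper_force: 0.0
```

>>> send_rows(
  deltas=[
    [0, 0, 0, 0, 1.4, -20, 50],
    [0, 0, 0, 0, 2.8, -40, 50],
    [0, 0, 0, 0, 2.8, -40, 50],
    [0, 0, 0, 0, 2.8, -40, 50],
    [0, 0, 0, 0, 2.8, -40, 50],
  ],
)

```text
clock: 12.65
position: [0.5843, 0.0447, 0.2438]
ee_rot: [0.999, 0.016, -0.002, 0.035]
ft_force: [-0.8, -0.0, 1.4]
width: 0.0499
gripper_force: 0.0
```

```bash
python3 f.py; python3 w.py pics/w7.png
```

```text
wrist flap 6798 [0.0008 0.7085] -0.0008224830699529751 z at -70 0.6509252054567355
12.75 [0.58457099 0.04476711 0.2441153 ]Traceback (most recent call last):
  File "f.py", line 9, in <module>
    a=np.polyfit(b[k,1],z[k],1); print("pad",k.sum(),a,"z at 36",np.polyval(a,36))
    raise TypeError("expected non-empty vector for x")
TypeError: expected non-empty vector for x
```

View pics/w7.png

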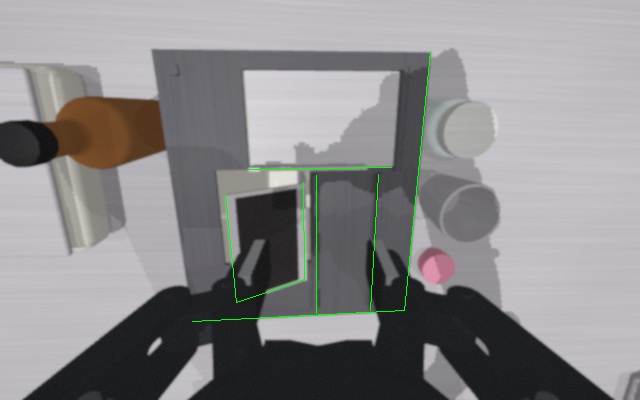

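>>> send_rows(
  deltas=[
    [0, 0, 0, 0, 0, -10, 50],
    [0, 0, 0, 0, 0, -10, 50],
    [0, 0, 0, 0, 0, -10, 50],
    [0, 0, 0, 0, 0, -10, 50],
    [0, 0, 0, 0, 0, -10, 50],
  ],
)

```text
clock: 13.25
position: [0.5855, 0.0458, 0.2557]
ee_rot: [0.999, 0.016, 0.0, 0.035]
ft_force: [-0.5, -0.3, -1.1]
width: 0.0501
gripper_force: 0.0
```

```bash
python3 -c "
from plant import job_done; print(job_done())"
```

```text
the job is handed in; nothing more can be done
None
```

I pushed the white pot through the mouth and it dropped into the box. The flap has sprung shut, and the bottle, cup, jar and scale were left alone. The job is handed in at about 13 s of the 42 s allowed; the hand-in call returned no verdict.

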